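Shim the rocking counting scale

TASK

The white counting scale rocks because one of its feet, the bare steel one under the yellow corner tab, is too short. Push the orange wedge along the table, thin end first, under that foot until the scale stands level and no longer rocks. Only push the wedge: do not pick it up or tip it over, and leave the other things on the table where they are.

Things in the scene. Friction and masses are not known exactly. Their poses are not given: they have to be found in the camera images.
- wedge: The loose orange wedge, 100 mm long, 44 mm wide, about 60 g. Origin at the centre of its flat underside; its x axis runs along its length towards the thin end. Thin end (x = +50 mm) 2 mm high, thick end (x = -50 mm) a flat upright face 17 mm high, even slope of 0.15 between. At the start it lies flat on the table, thin end roughly towards the short foot and 60 to 100 mm short of it.
- short_foot (a point): The scale's short foot, a steel ball foot of 14 mm radius under the yellow corner tab (the other three tabs are grey). This point is its lowest. At the start it rests on the table; when the scale is level this point is 8 mm above the table, so level is reached when the wedge has passed about 40 mm beyond it. It moves only with the scale's rocking.
- rock (a joint): Rocking angle of the scale, rad: 0 = level, with the opposite foot on the table as well (a hard stop); 0.054 = fully sunk onto the short foot. It sinks by its own weight: the short foot carries about 3 to 4 N, so raising it takes about 4 to 8 N of push; once the scale is level the push stiffens sharply (10 N within about 5 mm more travel).
- pads: The scale, given by its place: origin on the table under the scale's centre, fixed. The scale is 190 x 190 mm, its underside 22 mm and its steel platter 61 mm above the table when level; its feet stand at x = +-105 mm, y = +-105 mm of this frame, on 34 mm corner tabs that reach 122 mm out. The short foot is the one at (-105, -105). The other feet cannot slide on the table.
- staples_a: Staple box, white and teal, 56 x 38 x 20 mm, loose; a bystander. Origin at the centre of its underside.
- staples_b: Staple box, white and teal, 56 x 38 x 20 mm, loose; a bystander. Origin at the centre of its underside.
- staples_c: Staple box, white and teal, 56 x 38 x 20 mm, loose; a bystander. Origin at the centre of its underside.
- stapler: Blue and black stapler, 130 x 36 x 56 mm, loose; a bystander. Origin at the centre of its underside, x along its length.
- scissors: Scissors lying flat, red and black loops, 185 x 70 x 10 mm, loose; a bystander. Origin on the table below the pivot area, x towards the blade tips.
- foam_block: White foam block, 150 x 35 x 50 mm, loose; a bystander. Origin at the centre of its underside.
- tape_roll: Clear tape roll lying flat, 90 mm across, 24 mm high, loose; a bystander. Origin at the centre of its underside.
Mind the look-alikes: they are no part of the job. There is more than one size of the wedge; the job needs the smallest.

How it is judged:
By the outcome, as a careful person would: the job done as asked, in the order asked, and still so for the second after the job is handed in, with the robot touching nothing.
It also fails if it takes over 48 s, if anything falls off the work surface, if the arm or the gripper's body presses on something with over 40 N, if the wrist force passes 120 N, or if a joint passes its speed limit or range.

ROBOT

A 6-joint arm with a two-finger parallel gripper is mounted at the origin on the work surface. World frame = base frame: x ahead of the robot, y to its left, z up, the work surface at z = 0. Lengths are in m, angles in rad, forces in N, time in s.
With the tool pointing down it reaches from about 0.375 to 0.975 m from the base axis. Payload 3.8 kg.
Tool frame: the origin (TCP) lies midway between the tips of the shut fingers; the grasp point (between the pads) lies behind it (arm.grip_point_offset is the z of the grasp point in the tool frame, in m); z points along the fingers, y is the direction in which the jaws open and shut (so a half turn about z gives the same grasp; the last joint's range is limited). The gripper opens to 85 mm and grips with 20 to 120 N. Pads are 22 mm wide; open, the fingers measure 114 mm over their backs; the gripper's body (76 mm by 85 mm) begins 54 mm behind the grasp point. The pads swing forward as they close: fully open they stand 13 mm farther back than shut.
Start: joints at [-1.174, 0.264, 1.604, -0, 1.274, -0.037], TCP at [0.284, -0.612, 0.231] pointing down, gripper open.
Joint ranges: [-2.63, 2.63], [-0.94, 2.18], [0.31, 2.57], [-1.31, 4.45], [0, 2.66], [-2.55, 2.55]. Speed limits (rad/s): [2.57, 2.57, 3.14, 3.14, 3.14, 3.14].

INTERFACE

Orientations are given as a unit quaternion [w, x, y, z].
In Python, from bench import arm gives the robot as it stands. The module is installed in compiled form; this text tells all that it offers.
- The arm moves only by the tool play_rows, never from a script. Its argument "rows" is a list of rows, each a list of 5 numbers: the finger opening in m, from 0 to 0.0854, then the shift along the tool's x, y, z in m, then the turn about the tool's z in degrees. A call has 1 to 12 rows; each row shifts and turns the pose as measured when the row begins, along the tool's axes as they then stand; what a row does not reach is not made up. A row lasts 1/10 s, in which the tool goes at most 50 mm and 8.59 degrees, less where a joint would pass 70% of its speed; a pose out of reach is approached as far as the arm can. A call with a gripper value outside its range is refused whole. The fingers move at their own pace and stop on an object; "squeeze" is the grip in N (left out, the last holds). Time passes only in rows, so rows that do not move let the fingers close. It gives the time, the measured TCP pose, the force and the opening at its end, in the units of the state.
- arm.get_obs(): the state, without advancing time (a new reading comes with each control period).
- arm.capture(name): name is "scene" or "top" or "wrist"; returns the picture (420x560x3 uint8, red, green, blue); there is no depth.
- arm.camera_info(name): a dict with "fovy" (degrees; the focal length in pixels is half the picture's height over the tangent of half this angle, whatever the lens; pixels are square), "cx", "cy" (the principal point, pixels), "rvec" (rotation vector, rad) and "tvec" (3), from world to camera coordinates, as OpenCV has them. Camera axes: x right, y down, z forward; pixel columns grow to the right and rows downward; lengths in m; the calibration is good to about 2 mm. A picture is of the moment at which its call begins: read the wrist's pose just before it. camera_info takes no time and is no camera call; for the wrist camera it gives the pose at the moment of the call.
- arm.sign_off(): hands the job in, once; it reports no verdict.
Trained networks look in the newest picture that a camera, given by its name, has taken for a name from the list of things; names that differ only in an ending like _2 or _b are one class to them, and where a whole thing is asked for, a point or a joint stands for the part that bears it (a point fixed in the world has none). Each returns a list of dicts, best first, with "score" (0 to 1); they miss things now and then, are a little off and sometimes report something else, mostly with a low value. They report only what shows in the picture. A call takes as long as a camera call. They do not tell look-alikes from the thing itself.
- arm.spot_in(query, camera): "position" ([column, row] in pixels, amid what is visible of it).
- arm.place_of(query, camera): "position" ([column, row] in pixels: a listed point, or the origin of a listed thing).
The state is a dict: "t": time; "joints": joint angles; "qd": joint speeds; "joint_efforts": joint torques, N m; "tool_pos": TCP position; "eef_rot": TCP orientation; "contact_force": force on the tool from outside, world axes, zero at the start; "wrist_torque": the same for the moment, N m; "grip_width": finger opening in m.
Only numpy, scipy, OpenCV 4.12 (cv2) and the standard library are available. Lean on these libraries where they do the work, as an engineer would, in place of code of your own. Each camera call takes 0.05 s, during which the arm holds its last target.

## Working session

There is one attempt and no reset: what is moved stays moved. The work goes in short steps, Python scripts to look and compute and a tool call to move; the robot and the scene stay as the last step left them, time stands still between calls to the robot, and variables do not carry over. Pictures are saved under pics/ and viewed, and the job is handed in when it is done.

Besides the shell and the picture viewer there is one more tool, called after ">>>" by a JSON object that holds its "name" and its "arguments". play_rows: Moves the arm, as the interface text tells. Its arguments: {"type":"object","properties":{"rows":{"type":"array"},"squeeze":{"type":"number"}},"required":["rows"]}

```bash
mkdir -p pics
cat > h.py <<'E'
import numpy as np, cv2
from bench import arm
def cam(n):
    c=arm.camera_info(n); f=210/np.tan(np.radians(c['fovy'])/2)
    K=np.array([[f,0,c['cx']],[0,f,c['cy']],[0,0,1]]); R=cv2.Rodrigues(np.array(c['rvec'],float))[0]
    return K,R,np.array(c['tvec'],float)
def w(n,px,z=0,C=None):
    K,R,t=C or cam(n); d=R.T@np.linalg.inv(K)@np.array([px[0],px[1],1]); o=-R.T@t
    return o+d*(z-o[2])/d[2]
def p(n,X,C=None):
    K,R,t=C or cam(n); q=K@(R@np.array(X)+t); return q[:2]/q[2]
def save(n,f,crop=None,s=1):
    im=arm.capture(n)[:,:,::-1]
    cv2.imwrite('pics/raw_'+f,im)
    if crop: im=im[crop[1]:crop[3],crop[0]:crop[2]]
    cv2.imwrite('pics/'+f,cv2.resize(im,None,fx=s,fy=s,interpolation=cv2.INTER_CUBIC)); return im
E
python3 - <<'E'
from h import *
o=arm.get_obs(); print(o)
print(arm.grip_point_offset)
save('top','top0.png'); save('scene','scene0.png')
for n in ['top','scene']:
  for q in ['wedge','short_foot','pads','rock']:
    for f in (arm.spot_in,arm.place_of):
      try:
        for r in f(q,n)[:4]: print(n,q,f.__name__,r['score'],r['position'],w(n,r['position']).round(3))
      except Exception as e: print(n,q,f.__name__,e)
E
```

```text
{'t': 0.0, 'joints': array([-1.17390526e+00,  2.64765906e-01,  1.60537184e+00,  1.31729368e-05,
        1.27371869e+00, -3.68740253e-02]), 'qd': array([ 1.04524455e-03, -1.03200915e-03, -7.43427663e-04, -3.14993656e-04,
        8.82212171e-05, -1.12441363e-04]), 'joint_efforts': array([ 7.90528993e-04, -5.15101647e+01, -3.67322910e+01, -3.84679561e-04,
        1.28774767e-02, -9.32464218e-06]), 'tool_pos': array([ 0.28342922, -0.61180002,  0.22995462]), 'eef_rot': array([-1.11472969e-03,  9.76572818e-01,  2.15184225e-01, -1.96457484e-04]), 'contact_force': array([-0.73161507, -0.34323702, -0.23457215]), 'wrist_torque': array([0.05125253, 0.05328473, 0.01748876]), 'grip_width': 0.08538830814715635}
-0.0187
top wedge call 0.97 [375.0, 148.5] [ 0.687 -0.268  0.   ]
top wedge call 0.96 [337.2, 200.2] [ 0.53  -0.147  0.   ]
top wedge call 0.87 [336.9, 267.7] [ 0.333 -0.138  0.   ]
top wedge call 0.98 [337.1, 267.4] [ 0.333 -0.139  0.   ]
top wedge call 0.9 [372.9, 152.2] [ 0.675 -0.261  0.   ]
top wedge call 0.66 [339.2, 200.4] [ 0.53  -0.153  0.   ]
top wedge call 0.17 [439.3, 207.6] [ 0
[... 626 characters left out ...]
.   ]
scene wedge call 0.78 [244.1, 172.7] [ 0.335 -0.159  0.   ]
scene wedge call 0.6 [150.4, 237.3] [ 0.681 -0.266  0.   ]
scene wedge call 0.91 [153.0, 235.8] [ 0.674 -0.263  0.   ]
scene wedge call 0.76 [247.4, 175.6] [ 0.344 -0.144 -0.   ]
scene wedge call 0.55 [217.7, 216.9] [ 0.544 -0.141  0.   ]
scene short_foot call 0.63 [303.2, 252.9] [0.579 0.122 0.   ]
scene short_foot call 0.66 [272.6, 225.5] [ 0.517  0.012 -0.   ]
scene pads call 0.83 [299.7, 253.4] [0.584 0.114 0.   ]
scene pads call 0.59 [299.2, 260.6] [0.607 0.121 0.   ]
scene rock call 0.94 [301.9, 250.0] [0.571 0.115 0.   ]
scene rock call it knows: foam_block, pads, scissors, short_foot, stapler, staples, tape_roll, wedge
```

View pics/top0.png

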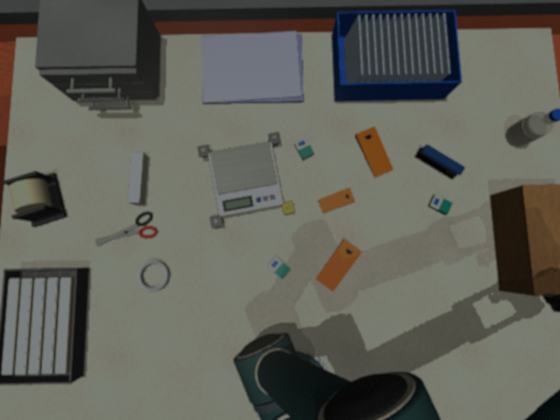

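View pics/scene0.png

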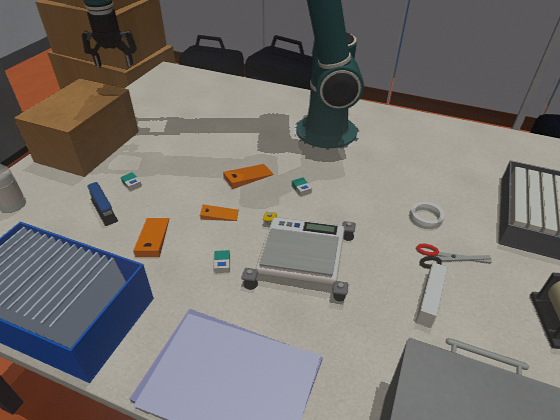

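Run:
```python
import cv2
im=cv2.imread('pics/raw_top0.png')[120:290,200:420]
cv2.imwrite('pics/topz.png',cv2.resize(im,None,fx=3.5,fy=3.5,interpolation=cv2.INTER_CUBIC))
im=cv2.imread('pics/raw_scene0.png')[150:310,120:320]
cv2.imwrite('pics/scz.png',cv2.resize(im,None,fx=3.7,fy=3.7,interpolation=cv2.INTER_CUBIC))
```

```text
(no output)
```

View pics/topz.png

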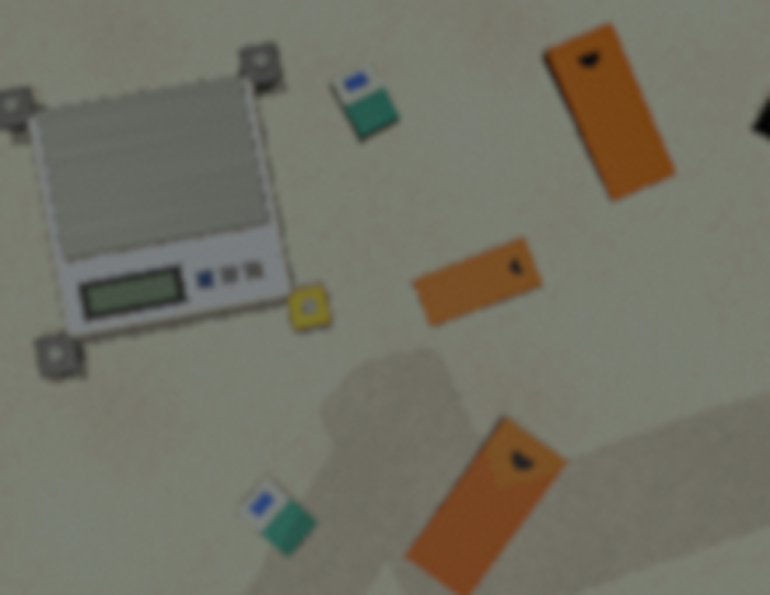

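View pics/scz.png

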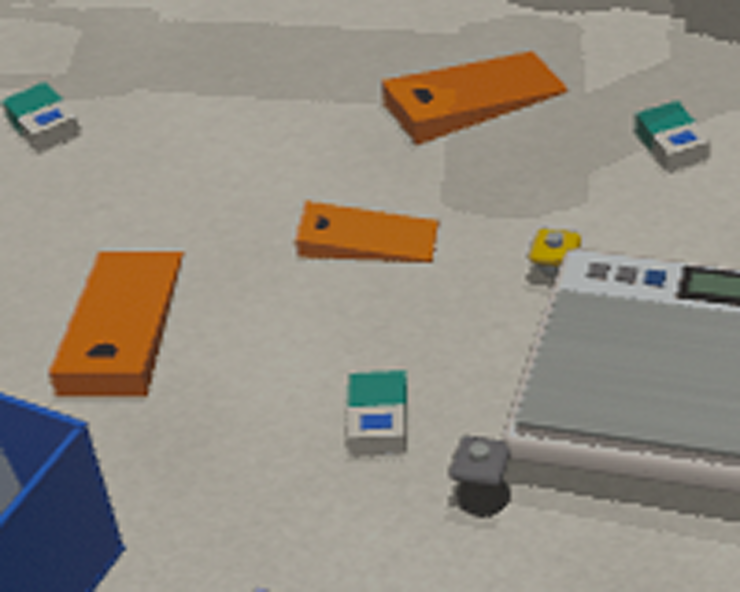

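The top view shows the small wedge at about (337,200), its thick end with the dark mark to the right. The yellow tab is at (288,208), and the two larger wedges at (374,150) and (337,267) are look-alikes. I'll measure it now.

```bash
cat >> h.py <<'E'
from scipy.optimize import least_squares
def wpts(x,y,a):
    c,s=np.cos(a),np.sin(a); R=np.array([[c,-s],[s,c]])
    L=[(50,22,0),(50,-22,0),(-50,22,0),(-50,-22,0),(50,22,2),(50,-22,2),(-50,22,17),(-50,-22,17)]
    return [np.r_[R@np.array(q[:2])/1e3+[x,y],q[2]/1e3] for q in L]
def hull(n,x,y,a,C): 
    return cv2.convexHull(np.array([p(n,X,C) for X in wpts(x,y,a)],np.float32))
def mask(im_bgr):
    h=cv2.cvtColor(im_bgr,cv2.COLOR_BGR2HSV); return cv2.inRange(h,(5,140,60),(19,255,255))
def fitw(n,im,x0,C,S=4):
    m=mask(im); k,l,st,ce=cv2.connectedComponentsWithStats(m)
    q=p(n,[x0[0],x0[1],.008],C)
    j=min([i for i in range(1,k) if st[i][4]>30],key=lambda i:np.hypot(*(ce[i]-q))); m=(l==j)
    print(n,'area',st[j])
    M=cv2.GaussianBlur(m.astype(np.float32),(0,0),1.0)
    def cost(v):
        h=hull(n,*v,C); z=np.zeros(M.shape,np.uint8)
        cv2.fillPoly(z,[np.round(h*64).astype(int)],255,cv2.LINE_AA,6)
        return float(((cv2.GaussianBlur(z/255.,(0,0),1.0)-M)**2).sum())
    from scipy.optimize import minimize
    r=minimize(cost,x0,method='Nelder-Mead',options=dict(initial_simplex=[x0]+[np.array(x0)+d for d in ([.01,0,0],[0,.01,0],[0,0,.15])],xatol=1e-5,fatol=1e-3))
    return r.x,r.fun
E
python3 - <<'E'
from h import *
Z=lambda u,v:(200+u/3.5,120+v/3.5)
C=cam('top')
a=w('top',Z(422,304),.002,C);b=w('top',Z(533,262),.017,C);print(a,b,np.linalg.norm((a-b)[:2]))
x0=[*((a+b)/2)[:2],np.arctan2(*(a-b)[:2][::-1])];print(x0)
for n in ['top','scene']:
  im=cv2.imread(f'pics/raw_{n}0.png'); print(fitw(n,im,x0,cam(n)))
# scale tabs: tab tops height? ~ 0.03
for nm,u in dict(yellow=(309,307),bl=(60,355),tr=(261,62),tl=(13,104)).items():
  for z in (.022,.035): print(nm,z,w('top',Z(*u),z,C).round(4))
E
```

```text
[ 0.51120368 -0.09692238  0.002     ] [ 0.54292255 -0.18953313  0.017     ] 0.09789196752384235
[np.float64(0.5270631127158201), np.float64(-0.14322775482922745), np.float64(1.9007710694416409)]
top area [319 189  35  23 429]
(array([ 0.53049297, -0.14250267,  1.89948867]), np.float64(57.89447720324042))
scene area [200 204  38  17 475]
(array([ 0.53181584, -0.14174157,  1.93641665]), np.float64(19.093408990186507))
yellow 0.022 [ 0.5079 -0.0007  0.022 ]
yellow 0.035 [ 5.062e-01 -3.000e-04  3.500e-02]
bl 0.022 [0.4719 0.2061 0.022 ]
bl 0.035 [0.4706 0.2041 0.035 ]
tr 0.022 [0.7195 0.0353 0.022 ]
tr 0.035 [0.7153 0.0353 0.035 ]
tl 0.022 [0.6867 0.2466 0.022 ]
tl 0.035 [0.6829 0.2441 0.035 ]
```

```bash
cat >> h.py <<'E'
def yaw(q=None):
    q=arm.get_obs()['eef_rot'] if q is None else q
    return 2*np.arctan2(q[2],q[1])
def plan(wps,op,step=.04,turn=8.0):
    """wps: list of (x,y,z,yawdeg); prints rows"""
    o=arm.get_obs(); P=np.array(o['tool_pos']); a=np.degrees(yaw(o['eef_rot'])); rows=[]
    for (x,y,z,A) in wps:
        T=np.array([x,y,z]); dA=(A-a+180)%360-180
        N=int(np.ceil(max(np.linalg.norm(T-P)/step,abs(dA)/turn,1)))
        for i in range(N):
            d=(T-P)/(N-i); r=np.radians(a); tx=np.array([np.cos(r),np.sin(r),0]); ty=np.array([np.sin(r),-np.cos(r),0])
            t=-dA/N
            row=[op,round(d@tx,4),round(d@ty,4),round(-d[2],4),round(t,2)]
            rows.append(row); P=P+row[1]*tx+row[2]*ty+np.array([0,0,-row[3]]); a-=row[4]
    print(len(rows),rows)
E
python3 - <<'E'
from h import *
print(np.degrees(yaw()))
plan([(.30,-.45,.24,60),(.556,-.23,.24,110)],.012)
E
```

```text
24.8579578873112
14 [[0.012, np.float64(0.0166), np.float64(-0.0281), np.float64(-0.0017), np.float64(-7.03)], [0.012, np.float64(0.0199), np.float64(-0.0259), np.float64(-0.0017), np.float64(-7.03)], [0.012, np.float64(0.023), np.float64(-0.0232), np.float64(-0.0018), np.float64(-7.03)], [0.012, np.float64(0.0256), np.float64(-0.0203), np.float64(-0.0017), np.float64(-7.03)], [0.012, np.float64(0.0279), np.float64(-0.0169), np.float64(-0.0018), np.float64(-7.03)], [0.012, np.float64(0.0354), np.float64(0.0124), np.float64(0.0), np.float64(-5.55)], [0.012, np.float64(0.034), np.float64(0.0158), np.float64(0.0), np.float64(-5.55)], [0.012, np.float64(0.0323), np.float64(0.019), np.float64(0.0), np.float64(-5.55)], [0.012, np.float64(0.0304), np.float64(0.022), np.float64(0.0), np.float64(-5.55)], [0.012, np.float64(0.0281), np.float64(0.0249), np.float64(0.0), np.float64(-5.55)], [0.012, np.float64(0.0255), np.float64(0.0275), np.float64(0.0), np.float64(-5.55)], [0.012, np.float64(0.0228), np.float64(0.0298), np.float64(0.0), np.float64(-5.55)], [0.012, np.float64(0.0198), np.float64(0.0318), np.float64(0.0), np.float64(-5.55)], [0.012, np.float64(0.0166), np.float64(0.0337), np.float64(0.0), np.float64(-5.55)]]
```

>>> {"name": "play_rows", "arguments": {"rows": [[0.012, 0.017, -0.028, -0.002, -7], [0.012, 0.02, -0.026, -0.002, -7], [0.012, 0.023, -0.023, -0.002, -7], [0.012, 0.026, -0.02, -0.002, -7], [0.012, 0.028, -0.017, -0.002, -7], [0.012, 0.035, 0.012, 0, -5.5], [0.012, 0.034, 0.016, 0, -5.5], [0.012, 0.032, 0.019, 0, -5.5], [0.012, 0.03, 0.022, 0, -5.5], [0.012, 0.028, 0.025, 0, -5.5], [0.012, 0.026, 0.028, 0, -5.5], [0.012, 0.023, 0.03, 0, -5.5]]}}

```text
t: 2.0
tool_pos: [0.4982, -0.2651, 0.2428]
eef_rot: [0.003, 0.637, 0.771, -0.001]
contact_force: [0.5, -0.5, -0.5]
grip_width: 0.012
```

Run:
```python
from h import *
plan([(.556,-.23,.24,110)],.012)
C=cam('wrist');print(-C[1].T@C[2]); save('wrist','w1.png')
```

```text
2 [[0.012, np.float64(0.0118), np.float64(0.0317), np.float64(0.0014), np.float64(-4.59)], [0.012, np.float64(0.0092), np.float64(0.0325), np.float64(0.0014), np.float64(-4.59)]]
[ 0.48464974 -0.19793097  0.38331158]
```

View pics/w1.png

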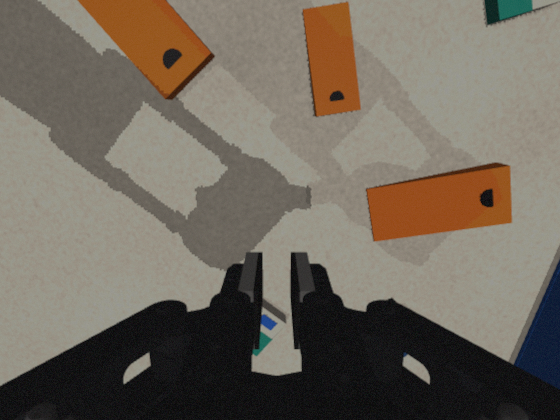

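The wrist view shows the whole small wedge at (333,60). I'll go a bit closer so the foot is also in view.

>>> {"name": "play_rows", "arguments": {"rows": [[0.012, 0.035, 0.025, 0, -4.5], [0.012, 0.035, 0.02, 0, -4.5], [0.012, 0.015, 0, 0, 0], [0.012, 0, 0, 0, 0]]}}

```text
t: 2.45
tool_pos: [0.5266, -0.165, 0.2431]
eef_rot: [0.004, 0.569, 0.822, 0.001]
contact_force: [-0.6, 0.1, 0.1]
grip_width: 0.012
```

Run:
```python
from h import *
o=arm.get_obs();print(o['t'],o['tool_pos'],np.degrees(yaw()))
C=cam('wrist');im=save('wrist','w2.png')
v=fitw('wrist',im,[.531,-.142,1.91],C);print(v, np.degrees(v[0][2]))
for f in (arm.spot_in,arm.place_of):
  for q in ['short_foot','wedge','staples']: 
   try:
    for r in f(q,'wrist'): print(q,r,w('wrist',r['position'],0,C))
   except Exception as e: print(e)
```

```text
2.45 [ 0.52664734 -0.16503847  0.24309168] 110.5864737597015
wrist area [ 264  108   44   98 3937]
(array([ 0.52995068, -0.14320531,  1.90560445]), np.float64(164.8294431637539)) 109.18309262237182
short_foot {'position': [512.2, 15.2], 'score': 0.94} [0.68669429 0.0609221  0.        ]
wedge {'position': [108.3, 89.7], 'score': 0.72} [ 0.33840002 -0.14325445  0.        ]
wedge {'position': [288.2, 155.4], 'score': 0.6} [ 0.53266225 -0.14107436  0.        ]
wedge {'position': [385.2, 286.4], 'score': 0.58} [ 0.69595574 -0.24487507  0.        ]
staples {'position': [461.6, 127.1], 'score': 0.88} [ 0.69183851 -0.04984751  0.        ]
short_foot {'position': [316.8, 8.2], 'score': 0.72} [ 5.07625902e-01 -2.74235529e-04  0.00000000e+00]
wedge {'position': [287.2, 156.3], 'score': 0.77} [ 0.53200903 -0.14234008  0.        ]
wedge {'position': [111.9, 88.9], 'score': 0.75} [ 0.34161671 -0.14122295  0.        ]
wedge {'position': [361.0, 293.7], 'score': 0.75} [ 0.67302094 -0.26366961  0.        ]
staples {'position': [451.5, 125.5], 'score': 0.95} [ 0.68114352 -0.05212545  0.        ]
```

View pics/w2.png

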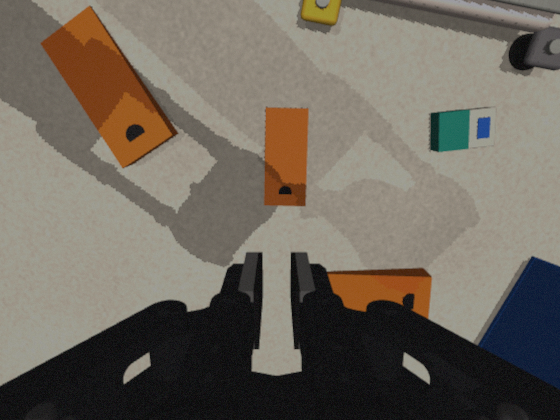

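Run:
```python
from h import *
for u in [(612,200),(674,173),(545,50),(504,418),(566,462)]: print(w('top',(200+u[0]/3.5,120+u[1]/3.5),.01).round(3))
plan([(.5551,-.2147,.15,109.3),(.5551,-.2147,.006,109.3)],.012)
```

```text
[ 0.596 -0.26   0.01 ]
[ 0.618 -0.315  0.01 ]
[ 0.729 -0.21   0.01 ]
[ 0.413 -0.161  0.01 ]
[ 0.376 -0.21   0.01 ]
7 [[0.012, np.float64(-0.0179), np.float64(0.0034), np.float64(0.0311), np.float64(0.36)], [0.012, np.float64(-0.0179), np.float64(0.0034), np.float64(0.031), np.float64(0.36)], [0.012, np.float64(-0.0179), np.float64(0.0036), np.float64(0.0311), np.float64(0.36)], [0.012, np.float64(0.0), np.float64(-0.0), np.float64(0.036), np.float64(-0.0)], [0.012, np.float64(0.0), np.float64(-0.0), np.float64(0.036), np.float64(-0.0)], [0.012, np.float64(0.0), np.float64(-0.0), np.float64(0.036), np.float64(-0.0)], [0.012, np.float64(0.0), np.float64(-0.0), np.float64(0.036), np.float64(-0.0)]]
```

>>> {"name": "play_rows", "arguments": {"rows": [[0.012, -0.018, 0.0035, 0.031, 0.4], [0.012, -0.018, 0.0035, 0.031, 0.4], [0.012, -0.018, 0.0035, 0.031, 0.4], [0.012, 0, 0, 0.036, 0], [0.012, 0, 0, 0.036, 0], [0.012, 0, 0, 0.03, 0], [0.012, 0, 0, 0.02, 0], [0.012, 0, 0, 0.01, 0], [0.012, 0, 0, 0, 0]]}}

```text
t: 3.7
tool_pos: [0.5611, -0.2285, 0.0141]
eef_rot: [0.009, 0.585, 0.811, 0.002]
contact_force: [-0.4, -0.4, -1.2]
grip_width: 0.0121
```

Run:
```python
from h import *
o=arm.get_obs();print(o['t'],o['tool_pos'],np.degrees(yaw()),o['contact_force'])
C=cam('wrist');im=save('wrist','w3.png')
v=fitw('wrist',im,[.531,-.142,1.91],C);print(v, np.degrees(v[0][2]))
for q in ['short_foot']: 
    for r in arm.place_of(q,'wrist'): print(q,r,w('wrist',r['position'],0,C))
```

```text
3.7 [ 0.5611153  -0.22850178  0.01406681] 108.36845079151423 [-0.41256725 -0.4396904  -1.24076484]
wrist area [  210     0   119   182 20172]
(array([ 0.52980265, -0.14216718,  1.90639723]), np.float64(898.3268625789451)) 109.22851521148985
```

View pics/w3.png

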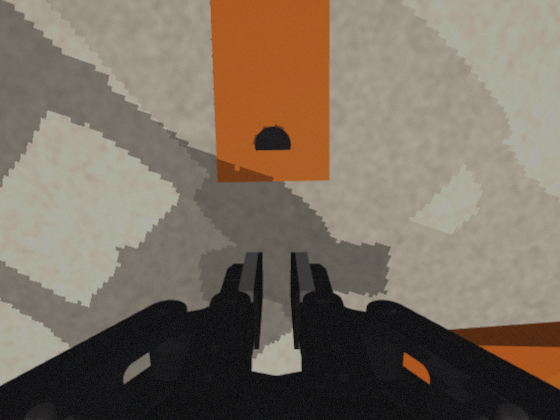

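>>> {"name": "play_rows", "arguments": {"rows": [[0.012, 0.006, 0, 0.004, -0.5], [0.012, 0.008, 0, 0.003, -0.4], [0.012, 0.008, 0, 0, 0], [0.012, 0.006, 0, 0, 0], [0.012, 0, 0, 0, 0]]}}

```text
t: 4.3
tool_pos: [0.5568, -0.2015, 0.0138]
eef_rot: [0.016, 0.578, 0.816, 0.003]
contact_force: [-0.1, 0.9, 0.8]
grip_width: 0.0118
```

Run:
```python
from h import *
o=arm.get_obs();print(o['t'],o['tool_pos'],np.degrees(yaw()),o['contact_force'])
C=cam('wrist');im=save('wrist','w4.png')
```

```text
4.3 [ 0.55681277 -0.20151994  0.01378765] 109.37796400561304 [-0.11349784  0.91851034  0.75038642]
```

View pics/w4.png

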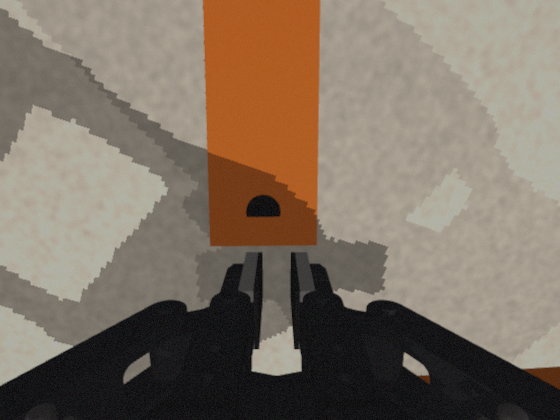

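>>> {"name": "play_rows", "arguments": {"rows": [[0.012, -0.003, -0.006, 0.005, 0], [0.012, 0, -0.006, 0.005, 0], [0.012, 0, 0, 0, 0]]}}

```text
t: 4.65
tool_pos: [0.5468, -0.2095, 0.0034]
eef_rot: [0.017, 0.578, 0.816, 0.003]
contact_force: [-0.1, -1.0, -0.8]
grip_width: 0.012
```

Run:
```python
from h import *
o=arm.get_obs();print(o['t'],o['tool_pos'],np.degrees(yaw()),o['contact_force'])
f=np.array([.5465,-.190]);h=np.radians(109.3);d=o['tool_pos'][:2]-f
print('fwd',d@[np.cos(h),np.sin(h)],'right',d@[np.sin(h),-np.cos(h)])
```

```text
4.65 [ 0.54678143 -0.20948173  0.00342044] 109.43207219151125 [-0.0903637  -0.99060302 -0.83451526]
fwd -0.01847988823978704 right -0.00617337384505628
```

>>> {"name": "play_rows", "arguments": {"rows": [[0.012, 0.004, 0, -0.003, 0], [0.012, 0.006, 0, 0, 0], [0.012, 0.01, 0, 0, 1], [0.012, 0.01, -0.0005, 0, 1.6], [0.012, 0.01, -0.0005, 0, 1.6], [0.012, 0.01, -0.0005, 0, 1.6], [0.012, 0, 0, 0, 0]]}}

```text
t: 5.35
tool_pos: [0.5295, -0.1608, 0.0059]
eef_rot: [0.017, 0.62, 0.784, 0.004]
contact_force: [-0.0, 0.5, -0.3]
grip_width: 0.0117
```

```bash
cat > look.py <<'E'
from h import *
import sys
nm=sys.argv[1]; x0=[float(t) for t in sys.argv[2:5]]; x0[2]=np.radians(x0[2])
o=arm.get_obs();print(o['t'],o['tool_pos'].round(4),np.degrees(yaw()).round(2),o['contact_force'].round(1),o['eef_rot'].round(3))
save('wrist','w%s.png'%nm)
F=np.array([.5076,-.0003])
res=[]
for n in ('top','scene'):
    C=cam(n); im=save(n,n+'%s.png'%nm)
    v,r=fitw(n,im,x0,C); h=v[2]
    u=np.array([np.cos(h),np.sin(h)]);rt=np.array([np.sin(h),-np.cos(h)])
    print(n,v[:2].round(4),np.degrees(h).round(1),'res',round(r,1),'foot fwd',((F-v[:2])@u).round(4),'foot right',((F-v[:2])@rt).round(4),'tcp fwd/right',((o['tool_pos'][:2]-v[:2])@u).round(4),((o['tool_pos'][:2]-v[:2])@rt).round(4))
E
python3 look.py 5 .52 -.12 106
```

```text
5.35 [ 0.5295 -0.1608  0.0059] 103.29 [-0.   0.5 -0.3] [0.017 0.62  0.784 0.004]
top area [304 193  32  21 391]
top [ 0.5188 -0.0956] 106.3 res 98.2 foot fwd 0.0946 foot right 0.016 tcp fwd/right -0.0656 -0.008
scene area [215 206  39  19 485]
scene [ 0.5246 -0.0981] 103.7 res 18.1 foot fwd 0.0991 foot right 0.0067 tcp fwd/right -0.0621 -0.01
```

View pics/w5.png

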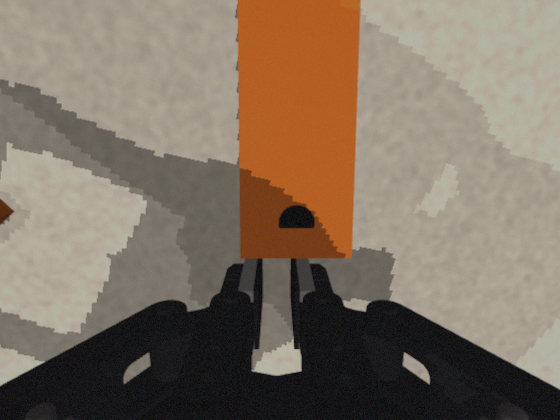

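>>> {"name": "play_rows", "arguments": {"rows": [[0.012, 0.01, 0, 0, 1.7], [0.012, 0.01, 0, 0, 1.7], [0.012, 0.008, 0, 0, 1.6], [0.012, 0, 0, 0, 0]]}}

```text
t: 5.9
tool_pos: [0.5268, -0.1367, 0.0065]
eef_rot: [0.02, 0.655, 0.755, 0.005]
contact_force: [0.5, -0.3, -0.0]
grip_width: 0.0126
```

```bash
python3 look.py 6 .515 -.068 99
```

```text
5.9 [ 0.5268 -0.1367  0.0065] 98.11 [ 0.5 -0.3 -0. ] [0.02  0.655 0.755 0.005]
top area [296 195  28  17 357]
top [ 0.5229 -0.0636] 101.4 res 132.9 foot fwd 0.0651 foot right -0.0025 tcp fwd/right -0.0724 -0.0107
scene area [223 208  39  20 492]
scene [ 0.5261 -0.0728] 98.2 res 21.9 foot fwd 0.0744 foot right -0.0081 tcp fwd/right -0.0634 -0.0085
```

View pics/w6.png

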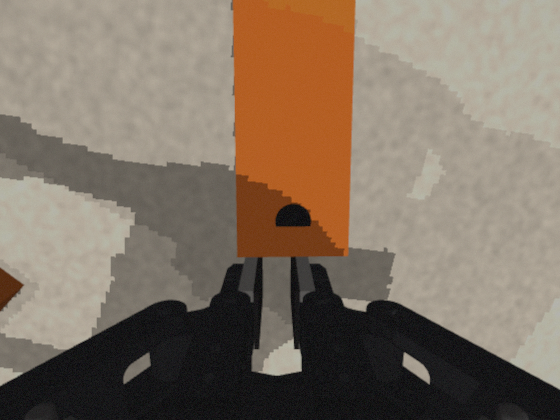

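Run:
```python
from h import *
out=[]
for n,b in (('top',(260,170,360,240)),('scene',(190,180,310,264))):
    im=cv2.imread(f'pics/raw_{n}6.png');C=cam(n)
    x=im[b[1]:b[3],b[0]:b[2]]; s=5.5; y=cv2.resize(x,None,fx=s,fy=s,interpolation=cv2.INTER_CUBIC)
    y=cv2.convertScaleAbs(y,alpha=1.5)
    h=np.array([p(n,X,C) for X in wpts(.526,-.0728,np.radians(98.2))])
    for i,j in ((4,5),(6,7),(4,6),(5,7),(0,1),(2,3),(0,2),(1,3)):
        cv2.line(y,*[tuple(int(t) for t in (h[k]+.5-b[:2])*s) for k in (i,j)],(0,255,0),1)
    f=p(n,[.5076,-.0003,0],C); cv2.circle(y,tuple(int(t) for t in (f+.5-b[:2])*s),4,(255,0,255),-1)
    cv2.imwrite(f'pics/ov_{n}6.png',y)
```

```text
(no output)
```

View pics/ov_top6.png

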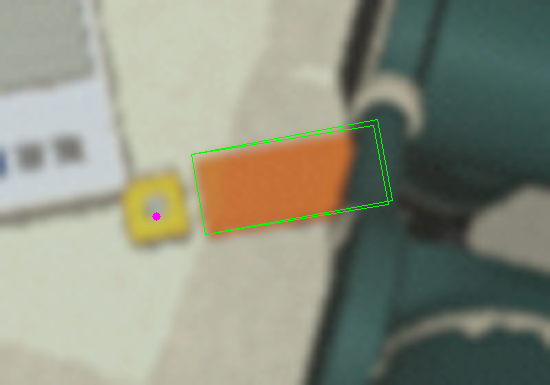

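View pics/ov_scene6.png

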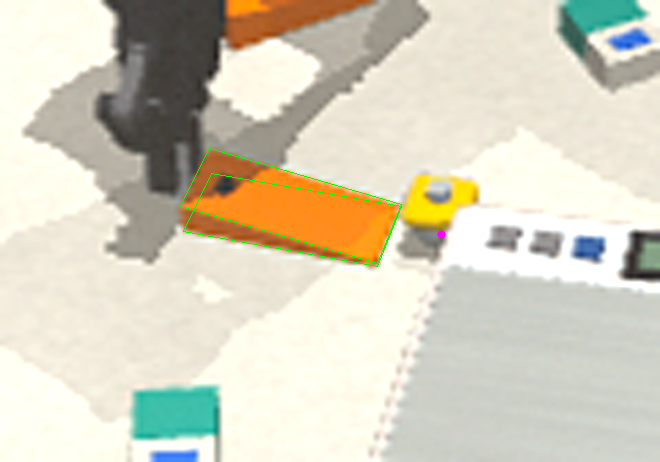

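>>> {"name": "play_rows", "arguments": {"rows": [[0.012, 0.008, 0, 0, -1.2], [0.012, 0.008, 0, 0, -1.2], [0.012, 0.008, 0, 0, -1.2]]}}

```text
t: 6.35
tool_pos: [0.5249, -0.1152, 0.0069]
eef_rot: [0.022, 0.63, 0.777, 0.005]
contact_force: [1.1, -11.1, 1.3]
grip_width: 0.0118
```

```bash
python3 look.py 7 .522 -.055 101
```

```text
6.35 [ 0.5249 -0.1152  0.0069] 101.92 [  1.1 -11.1   1.3] [0.022 0.63  0.777 0.005]
top area [291 197  22  18 265]
top [ 0.5167 -0.0466] 110.0 res 217.3 foot fwd 0.0466 foot right 0.0073 tcp fwd/right -0.0673 -0.0157
scene area [231 209  37  20 455]
scene [ 0.5222 -0.0527] 101.8 res 49.8 foot fwd 0.0543 foot right -0.0036 tcp fwd/right -0.0617 -0.0101
```

View pics/w7.png

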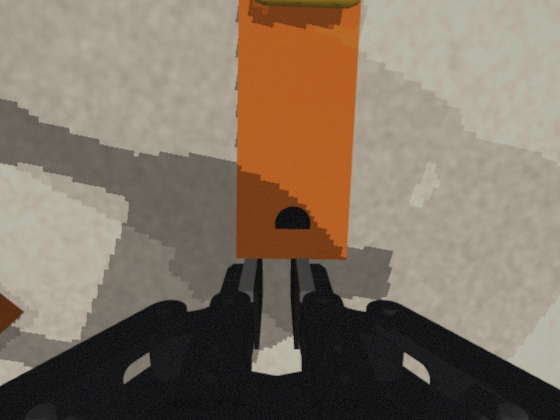

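>>> {"name": "play_rows", "arguments": {"rows": [[0.012, 0.01, 0, 0, -0.5], [0.012, 0.01, 0, 0, -0.5]]}}

```text
t: 6.7
tool_pos: [0.5232, -0.0976, 0.0077]
eef_rot: [0.025, 0.623, 0.782, 0.005]
contact_force: [2.7, -6.8, -0.7]
grip_width: 0.0122
```

```bash
python3 look.py 8 .518 -.038 103
```

```text
6.7 [ 0.5232 -0.0976  0.0077] 102.94 [ 2.7 -6.8 -0.7] [0.025 0.623 0.782 0.005]
top area [285 199  19  18 162]
top [ 0.5129 -0.0332] 107.5 res 322.4 foot fwd 0.033 foot right 0.0048 tcp fwd/right -0.0645 -0.0095
scene area [238 210  32  19 383]
scene [ 0.5176 -0.0379] 103.9 res 113.2 foot fwd 0.0389 foot right -0.0007 tcp fwd/right -0.0593 -0.009
```

View pics/w8.png

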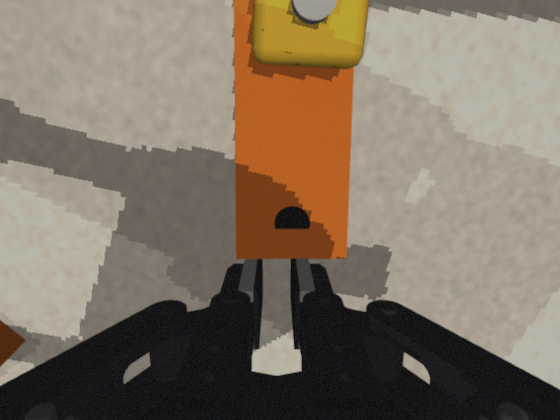

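>>> {"name": "play_rows", "arguments": {"rows": [[0.012, 0.01, 0, 0, 0], [0.012, 0.01, 0, 0, 0]]}}

```text
t: 7.05
tool_pos: [0.5195, -0.0791, 0.0075]
eef_rot: [0.026, 0.623, 0.782, 0.005]
contact_force: [1.1, -6.3, -0.1]
grip_width: 0.0116
```

```bash
python3 look.py 9 .513 -.022 103
```

```text
7.05 [ 0.5195 -0.0791  0.0075] 102.92 [ 1.1 -6.3 -0.1] [0.026 0.623 0.782 0.005]
top area [277 206  17  12  87]
top [ 0.5036 -0.007 ] 99.1 res 398.3 foot fwd 0.0059 foot right 0.005 tcp fwd/right -0.0738 0.0043
scene area [244 211  26  18 293]
scene [ 0.514  -0.0202] 108.3 res 197.4 foot fwd 0.0209 foot right 0.0002 tcp fwd/right -0.0577 -0.0133
```

View pics/w9.png

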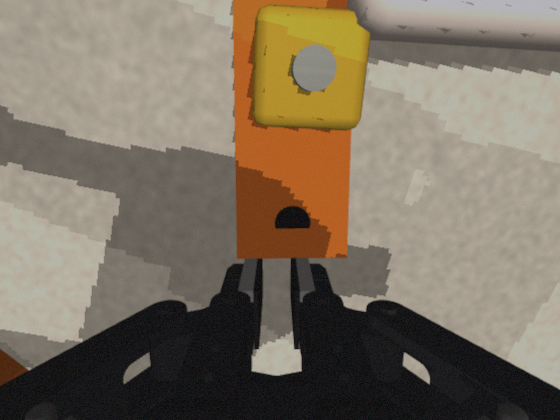

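>>> {"name": "play_rows", "arguments": {"rows": [[0.012, 0.008, 0, 0, 0]]}}

```text
t: 7.3
tool_pos: [0.5178, -0.0713, 0.0073]
eef_rot: [0.026, 0.623, 0.782, 0.005]
contact_force: [1.6, -7.5, 1.8]
grip_width: 0.0119
```

>>> {"name": "play_rows", "arguments": {"rows": [[0.012, 0.005, 0, 0, 0]]}}

```text
t: 7.4
tool_pos: [0.5174, -0.0682, 0.0074]
eef_rot: [0.027, 0.622, 0.782, 0.004]
contact_force: [1.3, -17.8, -2.0]
grip_width: 0.0118
```

>>> {"name": "play_rows", "arguments": {"rows": [[0.012, 0.002, 0, 0, 0]]}}

```text
t: 7.5
tool_pos: [0.5174, -0.0681, 0.0074]
eef_rot: [0.029, 0.622, 0.783, 0.003]
contact_force: [2.0, -10.3, -1.4]
grip_width: 0.0121
```

Run:
```python
from h import *
o=arm.get_obs();print(o['t'],o['tool_pos'],o['contact_force'])
im=save('wrist','w10.png')
im=cv2.imread('pics/raw_w9.png')
save('scene','s10.png',(190,180,370,310),4)
```

```text
7.5 [ 0.5173616  -0.06809383  0.00739296] [  2.04239915 -10.27341421  -1.3688189 ]
```

View pics/s10.png

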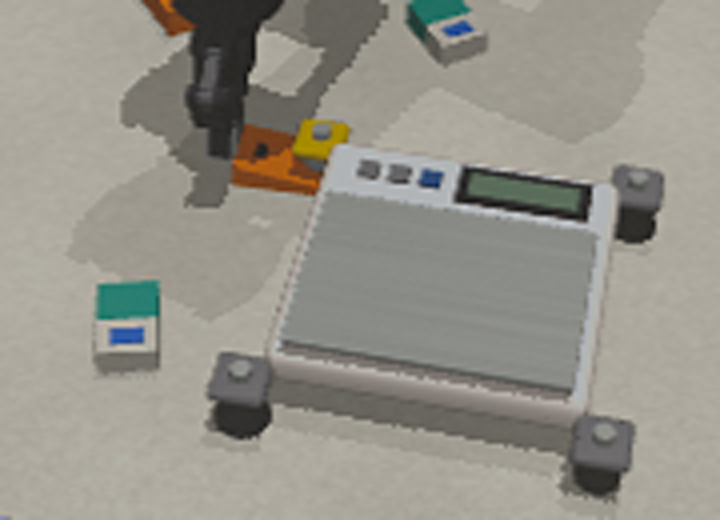

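View pics/w10.png

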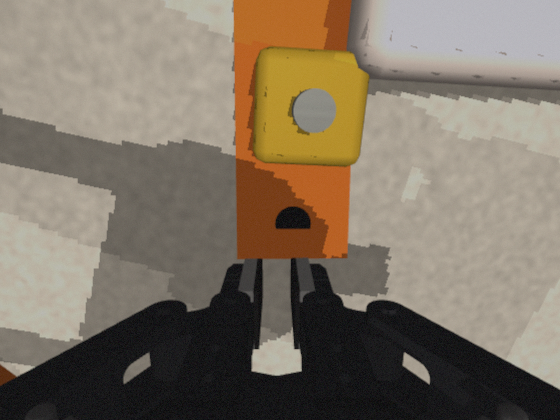

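>>> {"name": "play_rows", "arguments": {"rows": [[0.012, 0.004, 0, 0, 0]]}}

```text
t: 7.7
tool_pos: [0.5174, -0.0676, 0.0075]
eef_rot: [0.031, 0.621, 0.783, 0.002]
contact_force: [2.3, -22.0, -3.6]
grip_width: 0.0119
```

>>> {"name": "play_rows", "arguments": {"rows": [[0.012, -0.005, 0, 0, 0], [0.012, -0.02, 0, 0, 0], [0.012, -0.03, 0, -0.01, 0], [0.012, -0.02, 0, -0.04, 0], [0.012, 0, 0, -0.05, 0], [0.012, 0, 0, -0.05, 0], [0.012, 0, 0, -0.05, 0], [0.012, 0, 0, 0, 0]]}}

```text
t: 8.5
tool_pos: [0.5182, -0.1343, 0.2103]
eef_rot: [0.018, 0.622, 0.782, -0.0]
contact_force: [1.6, -0.4, 0.1]
grip_width: 0.0121
```

Run:
```python
from h import *
o=arm.get_obs();print(o['t'],o['tool_pos'],o['contact_force'])
save('wrist','w11.png'); 
a=save('scene','s11.png',(190,180,370,310),4); save('top','t11.png',(200,120,380,260),4)
# rocking comparison: scale corner features tracked from scene0 to now, by LK
A=cv2.imread('pics/raw_scene0.png',0);M=cv2.imread('pics/raw_s10.png',0);B=cv2.imread('pics/raw_s11.png',0)
m=np.zeros_like(A);m[215:285,240:350]=255
P=cv2.goodFeaturesToTrack(A,40,.02,6,mask=m)
for nm,I in (('s10',M),('s11',B)):
    Q,s,e=cv2.calcOpticalFlowPyrLK(A,I,P,None,winSize=(15,15))
    print(nm)
    for a,b,ok in zip(P[:,0],Q[:,0],s[:,0]):
        if ok: print(a.round(0),(b-a).round(2),end='; ')
```

```text
8.5 [ 0.51818249 -0.13425818  0.21032327] [ 1.59600274 -0.3786791   0.11490884]
s10
[303. 229.] [ 0.62 -0.06]; [305. 222.] [ 0.65 -0.21]; [335. 233.] [0.56 0.74]; [336. 226.] [0.65 0.42]; [299. 224.] [ 0.68 -0.25]; [284. 222.] [ 0.51 -0.68]; [290. 225.] [ 0.55 -0.42]; [344. 238.] [0.57 0.07]; [242. 280.] [0.46 0.54]; [259. 281.] [-0.12  0.26]; [260. 265.] [0.87 0.99]; [270. 221.] [12.34 17.55]; [331. 274.] [0.46 2.67]; [263. 225.] [-17.38  28.72]; [276. 216.] [ 0.51 -1.41]; [245. 268.] [0.47 0.53]; [345. 230.] [0.59 0.65]; [267. 215.] [ 1.49 46.52]; [251. 271.] [0.38 0.56]; [339. 284.] [0.35 2.92]; [347. 283.] [0.08 2.91]; [271. 227.] [-23.55  32.58]; [343. 222.] [0.65 0.44]; [295. 272.] [5.94 2.73]; [259. 259.] [0.89 1.07]; [309. 274.] [13.29  4.38]; [253. 279.] [-0.12  0.46]; [280. 270.] [38.28  7.87]; [323. 276.] [-3.62  1.87]; [264. 244.] [-4.02 17.41]; [259. 273.] [0.43 0.66]; [267. 236.] [0.62 2.62]; [309. 231.] [0.57 0.15]; [317. 223.] [1.56 0.27]; [311. 222.] [ 0.72 -0.04]; [262. 250.] [2.29 1.73]; [327. 224.] [0.39 0.38]; [332. 282.] [0.38 2.71]; [281. 284.] [55.66 19.27]; [
[... 369 characters left out ...]
[263. 225.] [-12.93   0.35]; [276. 216.] [ 0.41 -1.37]; [245. 268.] [0.42 0.47]; [345. 230.] [0.54 0.61]; [267. 215.] [-0.72 -1.72]; [251. 271.] [0.38 0.49]; [339. 284.] [0.35 2.83]; [347. 283.] [0.14 2.86]; [271. 227.] [-0.06  0.53]; [343. 222.] [0.63 0.4 ]; [295. 272.] [14.33  4.17]; [259. 259.] [0.77 1.03]; [309. 274.] [15.28  4.65]; [253. 279.] [-0.05  0.41]; [280. 270.] [38.16  7.82]; [323. 276.] [-3.58  1.85]; [264. 244.] [0.4  1.62]; [259. 273.] [0.44 0.63]; [267. 236.] [0.45 1.88]; [309. 231.] [0.54 0.16]; [317. 223.] [1.53 0.24]; [311. 222.] [ 0.72 -0.07]; [262. 250.] [0.56 1.4 ]; [327. 224.] [0.3  0.34]; [332. 282.] [0.44 2.67]; [281. 284.] [44.27  8.3 ]; [271. 282.] [-1.62  0.14];
```

View pics/w11.png

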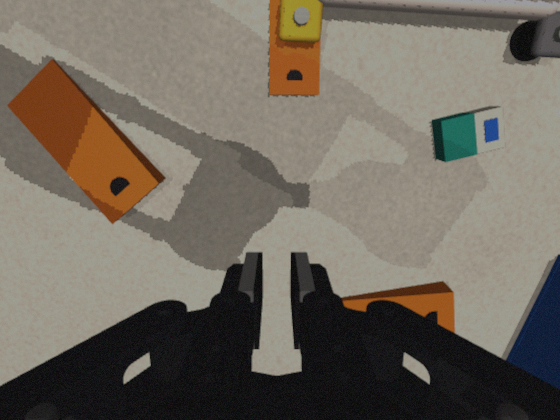

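View pics/s11.png

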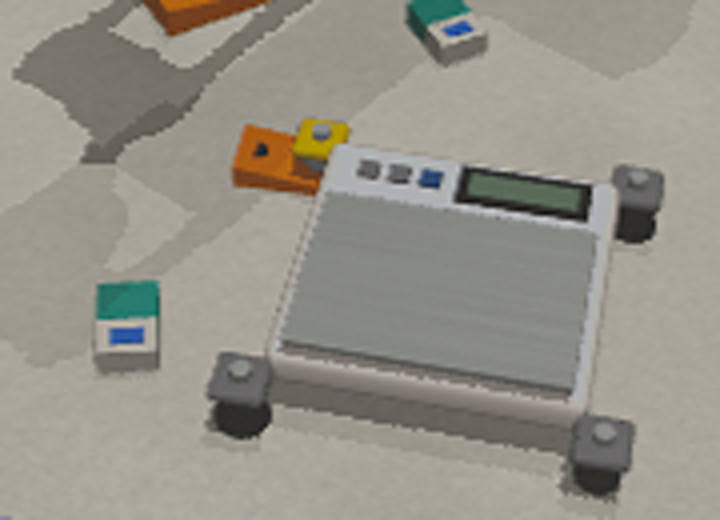

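View pics/t11.png

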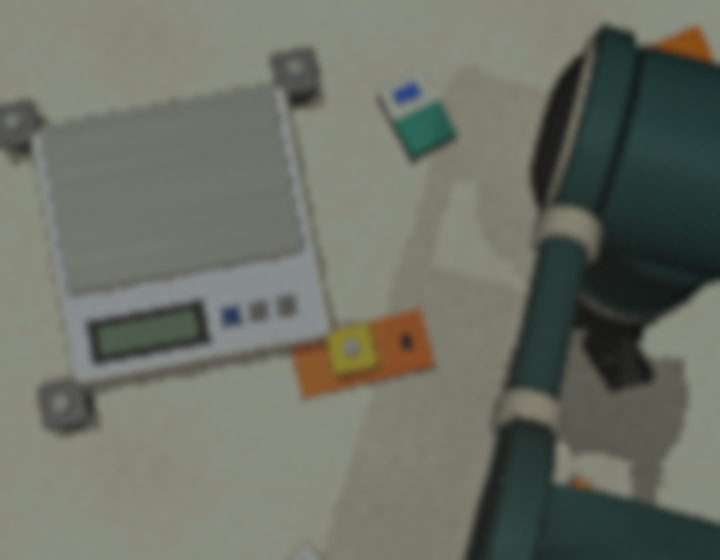

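```bash
python3 -c "
from bench import arm
print(arm.sign_off())"
```

```text
the job is handed in; nothing more can be done
None
```

I pushed the smallest orange wedge, thin end first, along the table under the yellow-tab foot. It went in until the scale reached its level stop. I then backed the gripper off, raised it clear and signed off at about 8.6 s.

**Travel and force:** The foot ended about 42 mm past the thin end, against the 40 mm needed. At the end the wedge moved only about 0.5 mm as the push peaked at 22 N, which indicates the hard stop.

**Level:** In the scene camera the far corner dropped about 2.8 px and the yellow tab rose about 1.4–1.7 px. Both are roughly what an 8 mm levelling should show. Neither changed by more than about 0.1 px when I released the wedge.

**Position:** In the last pictures the foot stands a few mm off the wedge's centreline, still well on it. The bystanders I could see had not moved; I did not measure them one by one.

**Checks that disagreed or were missed:**
- The top-camera fit of the wedge became unreliable once the arm and its shadow covered it. I relied on the scene camera, the wrist camera and the tool position instead.
- I did not press on the scale to test for rocking.

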